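Bring the trolley wheel's valve to the top

ROBOT

A 6-joint arm with a two-finger parallel gripper is mounted at the origin on the work surface. World frame = base frame: x ahead of the robot, y to its left, z up, the work surface at z = 0. Lengths are in m, angles in rad, forces in N, time in s.
With the tool pointing down it reaches from about 0.275 to 1 m from the base axis. Payload 8.4 kg.
Tool frame: the origin (TCP) lies at the very end of the fingers, on their centre line; the grasp point (between the pads) lies 19 mm behind it; z points along the fingers, y is the line along which they close (so a half turn about z gives the same grasp; the last joint's range is limited). The gripper opens to 85 mm and grips with 20 to 120 N. Pads are 22 mm wide; open, the fingers measure 114 mm over their backs; the gripper's body (76 mm by 85 mm) begins 54 mm behind the grasp point. The pads swing forward as they close: fully open they stand 13 mm farther back than shut.
Start: joints at [1.293, 0.353, 1.633, -0, 1.155, -0.002], TCP at [0.17, 0.601, 0.231] pointing down, gripper open.
Joint ranges: [-2.63, 2.63], [-0.92, 2.1], [0.06, 2.66], [-1.3, 4.44], [0, 2.69], [-3.02, 3.02]. Speed limits (rad/s): [2.22, 2.22, 2.79, 3.14, 3.14, 3.14].

INTERFACE

Orientations are given as a unit quaternion [x, y, z, w].
In Python, from bench import bot gives the robot as it stands. Calls block until the motion is done:
- bot.movep(position, orientation): joint-space move of the TCP to a pose.
- bot.movel(position, frame=None, max_speed=0.15): straight line of the TCP; frame=None keeps the orientation; max_speed is the mean speed in m/s.
- bot.move_j(angles): joint-space move.
- bot.let_go() and bot.grab(f_grip=None): open the fingers fully, or close them until they stop; f_grip is the grip in N (None keeps the last).
- bot.dwell(seconds).
- bot.inverse_kinematics(position, orientation): joint angles nearest the present ones, or None.
- bot.get_obs(): the state.
- bot.capture(name): name is "scene" or "top" or "wrist"; returns a dict with "pixels" (480x640x3 uint8, blue, green, red), "depth" (480x640 float32, m along the optical axis (not along the pixel's ray), 0 where there is no reading), "fx", "fy", "cx", "cy" (pixels), "R" (3x3) and "t" (3): a world point X has camera coordinates R X + t; the wrist camera has in their place "tool_from_camera" (4x4, takes a point from camera to tool coordinates, whose origin is the TCP and whose axes are the flange's). Camera axes: x right, y down, z forward; pixel columns grow to the right and rows downward; lengths in m; the calibration is good to about 2 mm. A picture is of the moment at which its call begins: read the wrist's pose just before it.
A pose or a line that the arm cannot do raises bot.PlanningError and nothing moves.
- bot.sign_off(): hands the job in; it is judged then, once.
The state is a dict: "clock": time; "joint_pos": joint angles; "joint_vel": joint speeds; "joint_efforts": joint torques, N m; "ee_pos": TCP position; "eef_rot": TCP orientation; "wrist_force": force on the tool from outside, world axes, zero at the start; "torque": the same for the moment, N m; "finger_gap": opening from 0.0 (shut) to 1.0 (fully open); "grasp_force": force on a finger pad.
Only numpy, scipy, OpenCV 4.12 (cv2) and the standard library are available. Lean on these libraries where they do the work, as an engineer would, in place of code of your own. Each camera call takes 0.05 s, during which the arm holds its last target. There are 200 camera calls.

TASK

The stock trolley's spoked wheel sits on its bench stand, ready to be pumped up. Turn it, gently pushing one spoke after another with your fingertips, until the valve stem is at the very top of the wheel (twelve o'clock), and leave it resting there. The tyre is freshly patched and the stem is delicate, so push on neither, grasp nothing, and leave the things standing around it where they are.

Things in the scene. Friction and masses are not known exactly. Their poses are not given: they have to be found in the camera images.
- stand: Fixed bench stand, base 260 x 370 x 12 mm. Origin: centre of its underside; z up, x level from the wheel's low side to its high side, y left when facing the wheel's front. Wheel centre 135 mm above the origin. Wheel plane slopes 35 deg from level, rising along +x: the front looks up and to -x, the wheel's top is at +x. Side posts at y = +-163 mm, 12 mm thick, end 50 mm in front of the mid-plane.
- bar (a point): Middle of the front face of the stand's flat cross bar (36 mm wide, 6 thick), which runs level along the stand's y across the whole wheel front, 42 mm out from the wheel's mid-plane (axle nut here: 24 mm wide, 7 high). It parts the space before the spokes into an upper and a lower half: a finger must be drawn out to pass from one to the other. A like bar lies behind, 41 mm behind the mid-plane.
- wheel: Aluminium wheel on an axle, turns either way; friction (0.2 N m) keeps it where left, it hardly coasts. Origin: centre, in the mid-plane; z = axle, out of the front; x from centre towards the valve stem, turning with the wheel. Hub radius 25 mm, reaches 27 mm before the mid-plane; rim inner radius 86 mm. 5 spokes at 36, 108, 180, 252, 324 deg from x about z; the gaps between are open through.
- spoke (a point): Point on the front face of the spoke at 36 deg, half-way along it, 56 mm from the wheel centre and 18 mm in front of the mid-plane. All five spokes are alike: straight radial bars from hub to rim, 14 mm wide, lying 4 to 18 mm in front of the mid-plane.
- tyre: Black rubber tyre on the rim, round section 48 mm thick, outer diameter 268 mm, reaching 24 mm before and behind the mid-plane. Origin and axes as the wheel's. Not to be pushed on.
- stem: Valve stem: brass rod 8 mm thick with black cap, standing radially inwards from the rim, mid-way between two spokes, from 88 to 58 mm from the wheel centre. Origin: on the stem, 76 mm from the wheel centre, 11 mm in front of the mid-plane; x points outwards. At the goal it is at its highest, 188 mm above the bench, y = 0 in the stand's frame. It starts in the lower part. Not to be pushed on.
- bottle: Green bottle, 62 mm diameter, 210 mm tall, standing loose beside the stand. Origin: centre of its underside.
- can: Yellow adhesive spray can, 62 mm diameter, 180 mm tall, standing loose. Origin: centre of its underside.
- clog: Red wedge clog, about 240 x 75 x 75 mm, lying loose sole down. Origin: centre of its underside; x towards the toe.
- hammer: Hammer lying loose, handle towards its -x. Origin: centre of its underside.

How it is judged:
By the outcome, as a careful person would: the job done as asked, in the order asked, and still so for the second after the job is handed in, with the robot touching nothing.
It also fails if it takes over 58 s, if anything falls off the work surface, if the arm or the gripper's body presses on something with over 40 N, if the wrist force passes 120 N, or if a joint passes its speed limit or range.

## Working session

There is one attempt and no reset: what is moved stays moved. The work goes in short steps, each a Python script; the robot and the scene stay as the last script left them, time stands still between calls to the robot, and variables do not carry over. Pictures are saved under pics/ and viewed, at most 10 in all, crops included, and the job is handed in when it is done.

```bash
mkdir -p pics; ls
python3 - <<'E'
from bench import bot
import cv2,numpy as np,pickle
d={}
for n in("scene","top"):
    c=bot.capture(n); d[n]=c; cv2.imwrite(f"pics/{n}0.png",c["pixels"]); print(n,np.round(c["R"],3).tolist(),np.round(c["t"],3),c["fx"],c["cx"],c["cy"])
o=bot.get_obs(); print(o)
pickle.dump(d,open("c0.pkl","wb"))
E
```

```text
pics
scene [[0.841, 0.542, -0.012], [0.455, -0.717, -0.528], [-0.294, 0.439, -0.849]] [-0.431 -0.16   1.256] 469.8812419686443 317.9752122160269 244.72712107089993
top [[0.02, -0.999, 0.028], [-0.982, -0.025, -0.185], [0.186, -0.023, -0.982]] [-0.017  0.539  1.077] 531.3054950091631 316.106280146652 243.80746507310727
{'clock': 0.1, 'joint_pos': array([ 1.29257675e+00,  3.53581703e-01,  1.63406640e+00, -2.52475256e-06,
        1.15516940e+00, -2.40350736e-03]), 'joint_vel': array([-0.00011603, -0.00118792, -0.00254295, -0.00010659,  0.00032052,
       -0.00049187]), 'joint_efforts': array([ 1.57687793e-05, -6.06353974e+01, -3.42815244e+01, -1.88838453e-04,
        3.96558098e-03, -7.79598781e-05]), 'ee_pos': array([0.17009487, 0.60097133, 0.23063215]), 'eef_rot': array([ 1.37470780e-01,  9.90505633e-01, -6.06566247e-04, -8.45051471e-05]), 'wrist_force': array([ 0.16405643,  0.86242733, -0.16292112]), 'torque': array([0.01797709, 0.01184848, 0.0038047 ]), 'grasp_force': 0.0, 'finger_gap': 0.9982636950712801}
```

View pics/scene0.png

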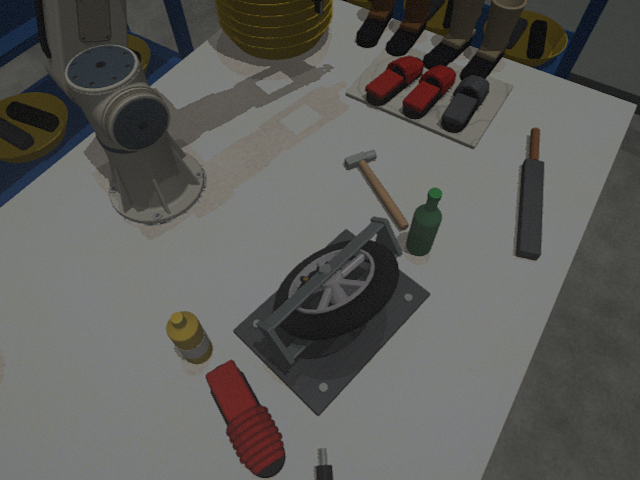

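View pics/top0.png

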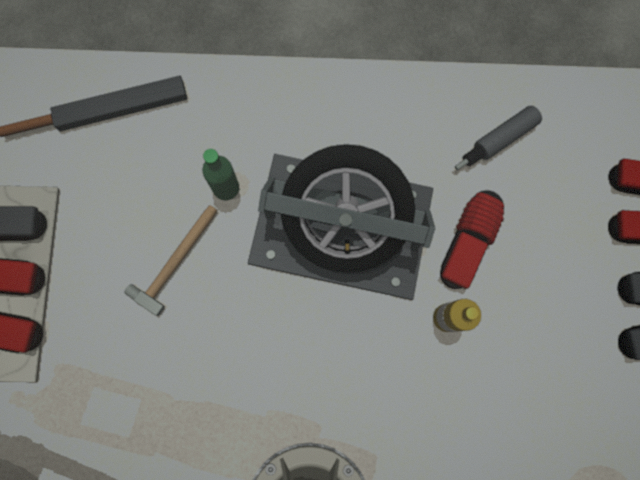

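The top view shows the base corners at (273,155), (433,185), (413,298) and (249,264), the axle nut near (347,219) and the brass stem at (347,247), on the low side facing the robot. The bottle is at (220,180), left of the stand. The clog is at (470,240) and the can at (457,316), both to the right. The scene view agrees, with base corners at (347,231), (429,293), (320,409) and (236,331).

```bash
cat > h.py <<'E'
import numpy as np,cv2
from scipy.spatial.transform import Rotation as Rn
from scipy.optimize import least_squares
def K(c): return np.array([[c["fx"],0,c["cx"]],[0,c["fy"],c["cy"]],[0,0,1]])
def proj(c,X):
    p=(np.asarray(X)@np.array(c["R"]).T+c["t"])@K(c).T; return p[...,:2]/p[...,2:]
def wheelT(x,y,yaw):
    """world->: returns R (cols: up-slope u, left v, axle n) and centre"""
    a=np.radians(35); Rz=Rn.from_euler('z',yaw).as_matrix()
    u=Rz@[np.cos(a),0,np.sin(a)]; n=Rz@[-np.sin(a),0,np.cos(a)]; v=Rz@[0,1.,0]
    return np.c_[u,v,n],np.array([x,y,.135])
def onplane(c,px,P,n):
    R=np.array(c["R"]); o=-R.T@c["t"]; d=R.T@np.linalg.inv(K(c))@[*px,1]
    return o+d*(n@(P-o))/(n@d)
E
python3 - <<'E'
from h import *
import pickle
d=pickle.load(open("c0.pkl","rb"))
T=[(273,155),(433,185),(413,298),(249,264)];S=[(347,231),(429,293),(320,409),(236,331)]
for n,P in(("top",T),("scene",S)): print([np.round(onplane(d[n],p,np.array([0,0,.012]),np.array([0,0,1.]))[:2],3).tolist() for p in P])
loc=np.array([(.13,.185,.012),(.13,-.185,.012),(-.13,-.185,.012),(-.13,.185,.012)])
def res(q):
    X=loc@Rn.from_euler('z',q[2]).as_matrix().T+[q[0],q[1],0]
    return np.r_[(proj(d["top"],X)-T).ravel(),(proj(d["scene"],X)-np.array(S)[[0,1,2,3]]).ravel()]
r=least_squares(res,[.5,-.05,-.15],loss='soft_l1');print(r.x,np.round(r.fun,1))
W,C=wheelT(*r.x)
for n in("top","scene"):
    print(n,"nut",proj(d[n],C+W[:,2]*.049))
c=d["top"];p=onplane(c,(347,246),C+W[:,2]*.011,W[:,2])-C;print("stem",W.T@p,np.degrees(np.arctan2(p@W[:,1],p@W[:,0])))
# overlay zoom
im=cv2.resize(c["pixels"][130:310,230:450],None,fx=3.6,fy=3.3)
cv2.imwrite("pics/z.png",im)
# objects
for nm,px,h in(("bottle",(211,155),.21),("can",(470,313),.18)):
    print(nm,onplane(c,px,np.array([0,0,h]),np.array([0,0,1.])))
pickle.dump(r.x,open("stand.pkl","wb"))
from bench import bot
E
```

```text
[[0.749, 0.096], [0.688, -0.267], [0.433, -0.218], [0.498, 0.139]]
[[0.509, 0.138], [0.752, 0.093], [0.681, -0.255], [0.439, -0.215]]
[ 0.59070795 -0.06275753 -0.14736634] [-2.200e+00  8.000e-01 -8.000e-01 -1.600e+00  4.100e+00 -1.000e+00
 -1.000e-01  4.100e+00  8.140e+01  5.800e+01 -1.071e+02  1.236e+02
 -8.870e+01 -7.460e+01  1.046e+02 -1.039e+02]
top nut [346.59418282 220.19725299]
scene nut [322.48905618 268.19919911]
stem [-0.06957164 -0.01244074  0.011     ] -169.8615778995559
bottle [0.67270147 0.198667   0.21      ]
can [ 0.392209   -0.28774805  0.18      ]
```

View pics/z.png

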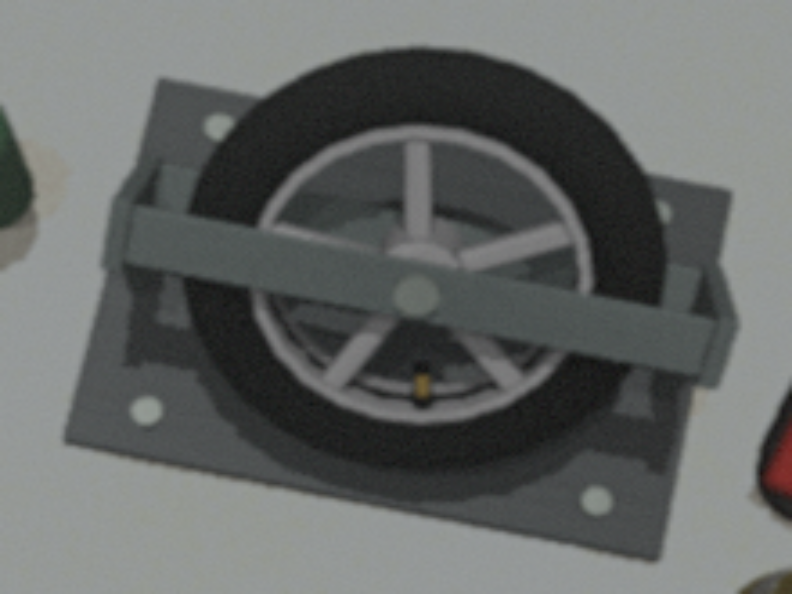

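The zoomed view shows the stem near the bottom of the wheel at (423,385), with spokes at about 10, 82, 154, -134 and -62° from the top. Plan: push counterclockwise by about 170°, always in the lower half. Each stroke enters behind the spoke at about 154°, which keeps the fingers out of the stem's gap. First I'll refit the stand with the corner order fixed and check IK along the arc.

```bash
cat >> h.py <<'E'
import pickle,os
if os.path.exists("stand.pkl"):
    ST=pickle.load(open("stand.pkl","rb")); W,C=wheelT(*ST)
def pose(psi,r,t,h,flip=1):
    """finger pose beside spoke at psi deg (from top, ccw): r along it, t tangential (ccw), h before mid-plane"""
    a=np.radians(psi); e=np.cos(a)*W[:,0]+np.sin(a)*W[:,1]; s=-np.sin(a)*W[:,0]+np.cos(a)*W[:,1]
    z=-W[:,2]; y=flip*e
    return C+r*e+t*s+h*W[:,2], Rn.from_matrix(np.c_[np.cross(y,z),y,z]).as_quat()
def unroll(c,h,rad):
    """image sampled over angle (rows: radius, cols: deg from top ccw 0..359.5) at height h"""
    a=np.radians(np.arange(0,360,.5)); rr=np.asarray(rad)[:,None]
    X=C+h*W[:,2]+(rr*np.cos(a))[...,None]*W[:,0]+(rr*np.sin(a))[...,None]*W[:,1]
    p=proj(c,X).astype(np.float32); return cv2.remap(c["pixels"],p[...,0],p[...,1],cv2.INTER_LINEAR).astype(float)
def measure(c):
    """(spoke phase: stem angle mod 72, brass angle)"""
    g=unroll(c,.018,np.arange(.050,.080,.003)).mean(2).mean(0)
    a=np.arange(0,360,.5); vis=(np.abs(np.cos(np.radians(a)))>.62)
    best=max(np.arange(-36,36,.25),key=lambda s:np.corrcoef(g[vis],(np.abs((a-s-36+36)%72-36)<6.5)[vis].astype(float))[0,1])
    b=unroll(c,.011,np.arange(.060,.086,.002)); sat=np.clip(b[...,2]-b[...,0]-12,0,None).sum(0)
    ang=np.degrees(np.angle((sat*np.exp(1j*np.radians(a))).sum()))
    return best,ang,sat.max()
E
python3 - <<'E'
import h; from h import *
d=pickle.load(open("c0.pkl","rb"))
T=[(273,155),(433,185),(413,298),(249,264)];S=[(429,293),(320,409),(236,331),(347,231)]
loc=np.array([(.13,.185,.012),(.13,-.185,.012),(-.13,-.185,.012),(-.13,.185,.012)])
def res(q):
    X=loc@Rn.from_euler('z',q[2]).as_matrix().T+[q[0],q[1],0]
    w,c=wheelT(*q)
    return np.r_[(proj(d["top"],X)-T).ravel(),(proj(d["scene"],X)-S).ravel(),2*(proj(d["top"],c+w[:,2]*.049)-(345.7,219.3))]
r=least_squares(res,[.59,-.06,-.15],loss='soft_l1');print(r.x,np.round(r.fun,1))
pickle.dump(r.x,open("stand.pkl","wb")); h.W,h.C=wheelT(*r.x)
print(measure(d["top"]),"nut scene",proj(d["scene"],h.C+h.W[:,2]*.049))
from bench import bot
for f in(1,-1):
    for psi in(154,190,230):
        p,q=pose(psi,.058,-.018,.008,f); j=bot.inverse_kinematics(p,q); print(f,psi,np.round(p,3),None if j is None else np.round(j,2))
E
```

```text
[ 0.59285442 -0.06161106 -0.18057226] [-0.3 -2.3  0.2  0.4  1.2  0.4 -2.   0.   1.6 -1.1 -0.7  7.2 -4.   0.2
 -2.4 -3.5 -0.4 -0.6]
(np.float64(-23.5), np.float64(-167.49154150154604), np.float64(309.0)) nut scene [324.05333892 267.96911416]
1 154 [ 0.56  -0.013  0.116] None
1 190 [ 0.541 -0.044  0.107] [-0.03  0.26  2.35  4.02  0.11 -0.93]
1 230 [ 0.541 -0.086  0.112] [-0.15  0.25  2.34  3.46  0.06 -1.16]
-1 154 [ 0.56  -0.013  0.116] None
-1 190 [ 0.541 -0.044  0.107] [-0.03  0.26  2.35  4.02  0.11  2.21]
-1 230 [ 0.541 -0.086  0.112] [-0.15  0.25  2.34  3.46  0.06  1.98]
```

```bash
cat >> h.py <<'E'
def lpose(psi,r,t,h,lean=20,flip=1,rot=0):
    """as pose, tool leaned (deg) so that its body moves down-slope; rot turns it about its axis from the spoke's direction"""
    p,q=pose(psi,r,t,h,flip)
    R=Rn.from_rotvec(-np.radians(lean)*W[:,1])*Rn.from_rotvec(np.radians(rot)*W[:,2])*Rn.from_quat(q)
    return p,R.as_quat()
E
python3 - <<'E'
from h import *
from bench import bot
for lean in(15,22,30):
  for f in(1,-1):
    for psi,t,hh in((154,-.024,.1),(154,-.018,.008),(190,-.018,.008),(230,-.018,.008)):
        p,q=lpose(psi,.058,t,hh,lean,f); j=bot.inverse_kinematics(p,q); print(lean,f,psi,hh,np.round(p,3),np.round(Rn.from_quat(q).as_matrix()[:,2],2),None if j is None else np.round(j,2))
E
```

```text
15 1 154 0.1 [0.511 0.001 0.193] [ 0.75 -0.14 -0.64] [ 0.18  0.07  2.5   3.96  0.38 -0.09]
15 1 154 0.008 [ 0.56  -0.013  0.116] [ 0.75 -0.14 -0.64] [0.11 0.37 2.45 3.55 0.57 0.29]
15 1 190 0.008 [ 0.541 -0.044  0.107] [ 0.75 -0.14 -0.64] [ 0.    0.39  2.5   3.39  0.62 -0.25]
15 1 230 0.008 [ 0.541 -0.086  0.112] [ 0.75 -0.14 -0.64] [-0.14  0.37  2.49  3.2   0.59 -0.89]
15 -1 154 0.1 [0.511 0.001 0.193] [ 0.75 -0.14 -0.64] None
15 -1 154 0.008 [ 0.56  -0.013  0.116] [ 0.75 -0.14 -0.64] [ 0.11  0.37  2.45  3.55  0.57 -2.85]
15 -1 190 0.008 [ 0.541 -0.044  0.107] [ 0.75 -0.14 -0.64] [0.   0.39 2.5  3.39 0.62 2.89]
15 -1 230 0.008 [ 0.541 -0.086  0.112] [ 0.75 -0.14 -0.64] [-0.14  0.37  2.49  3.2   0.59  2.25]
22 1 154 0.1 [0.511 0.001 0.193] [ 0.83 -0.15 -0.54] [0.22 0.16 2.57 3.73 0.63 0.18]
22 1 154 0.008 [ 0.56  -0.013  0.116] [ 0.83 -0.15 -0.54] [0.13 0.47 2.51 3.49 0.84 0.39]
22 1 190 0.008 [ 0.541 -0.044  0.107] [ 0.83 -0.15 -0.54] [ 0.02  0.51  2.55  3.36  0.91 -0.2 ]
22 1 230 0.008 [ 0.541 -0.086  0.112] [ 0.83 -0.15 -0.54] [-0.14  0.48  2.55  3.19  0.89 -0.88]
22 -1 154 0.1 [0
[... 404 characters left out ...]
16 -0.42] [0.26 0.31 2.63 3.64 0.96 0.35]
30 1 154 0.008 [ 0.56  -0.013  0.116] [ 0.89 -0.16 -0.42] [0.16 0.63 2.55 3.48 1.17 0.47]
30 1 190 0.008 [ 0.541 -0.044  0.107] [ 0.89 -0.16 -0.42] [ 0.04  0.68  2.59  3.35  1.26 -0.14]
30 1 230 0.008 [ 0.541 -0.086  0.112] [ 0.89 -0.16 -0.42] [-0.13  0.66  2.59  3.19  1.24 -0.87]
30 -1 154 0.1 [0.511 0.001 0.193] [ 0.89 -0.16 -0.42] [ 0.26  0.31  2.63  3.64  0.96 -2.79]
30 -1 154 0.008 [ 0.56  -0.013  0.116] [ 0.89 -0.16 -0.42] [ 0.16  0.63  2.55  3.48  1.17 -2.67]
30 -1 190 0.008 [ 0.541 -0.044  0.107] [ 0.89 -0.16 -0.42] [0.04 0.68 2.59 3.35 1.26 3.  ]
30 -1 230 0.008 [ 0.541 -0.086  0.112] [ 0.89 -0.16 -0.42] [-0.13  0.66  2.59  3.19  1.24  2.27]
```

```bash
cat >> h.py <<'E'
L=20; RR=.055
def go(bot,psi,t,h,v=.15):
    p,q=lpose(psi,RR,t,h,L); bot.movel(p.tolist(),q.tolist(),max_speed=v)
def stat(bot,s=""):
    o=bot.get_obs(); print(s,"t=%.2f"%o["clock"],"F",np.round(o["wrist_force"],1),"p",np.round(o["ee_pos"],3))
E
python3 - <<'E'
from h import *
from bench import bot
bot.grab(20); stat(bot)
bot.move_j([0.9,-.3,2.4,1.8,.6,0]); stat(bot,"via")
p,q=lpose(154,RR,-.026,.09,L); bot.movep(p.tolist(),q.tolist()); stat(bot,"hover")
print(np.round(bot.get_obs()["joint_pos"],2), bot.get_obs()["finger_gap"])
print(measure(bot.capture("top")))
c=bot.capture("wrist"); cv2.imwrite("pics/w1.png",c["pixels"])
c=bot.capture("scene"); cv2.imwrite("pics/s1.png",cv2.resize(c["pixels"][120:460,180:500],None,fx=1.7,fy=1.7))
E
```

```text
t=0.87 F [-0.4  0.1 -0. ] p [0.17  0.601 0.231]
via t=2.45 F [-0.7 -0.5  1. ] p [0.159 0.507 0.432]
hover t=4.74 F [1.  0.5 0.9] p [0.52  0.    0.187]
[0.2  0.16 2.54 3.74 0.56 0.15] 0.0021135629182967184
(np.float64(-23.5), np.float64(-167.5045354845966), np.float64(323.0))
```

View pics/w1.png

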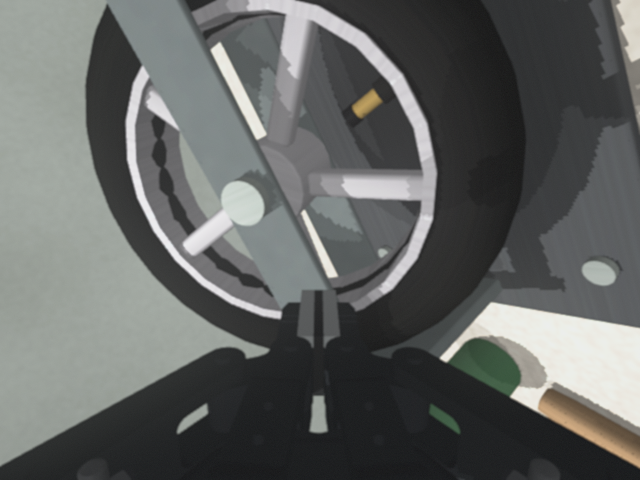

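View pics/s1.png

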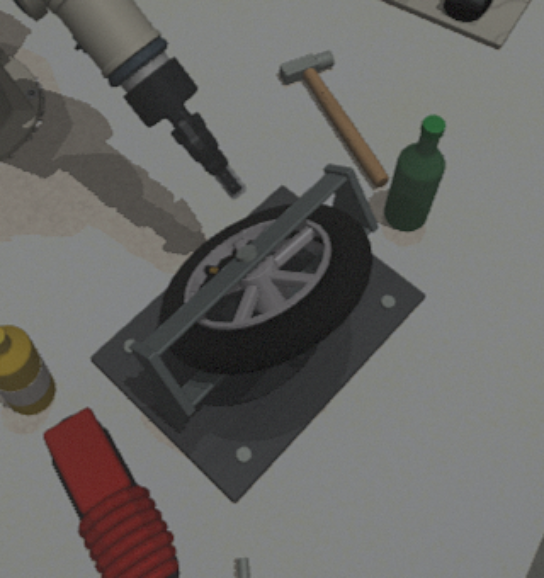

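The wrist view shows the shut fingertips at (320,295), the nut at (245,203) and the stem at (368,103). The gap to enter, between the spokes, is clear. I'll check the nut's predicted pixel in this view, then insert and do stroke 1 if it agrees.

```bash
cat > chk.py <<'E'
from h import *
def wcam(bot):
    o=bot.get_obs(); c=bot.capture("wrist")
    T=np.eye(4); T[:3,:3]=Rn.from_quat(o["eef_rot"]).as_matrix(); T[:3,3]=o["ee_pos"]
    M=np.linalg.inv(T@np.array(c["tool_from_camera"])); c["R"],c["t"]=M[:3,:3],M[:3,3]; return c
def stroketo(bot,a,b,t=-.018,v=.08,h=.008):
    n=int(np.ceil(abs(b-a)/12)); F=0
    for k in range(1,n+1):
        go(bot,a+(b-a)*k/n,t,h,v); F=max(F,np.linalg.norm(bot.get_obs()["wrist_force"]))
    return F
E
python3 - <<'E'
from chk import *
from bench import bot
c=wcam(bot); pn=proj(c,C+.049*W[:,2]); print("nut",pn,"meas",measure(c))
if np.hypot(*(pn-(245,203)))<14:
    go(bot,154,-.026,.03); stat(bot,"near")
    go(bot,154,-.026,.008,.06); stat(bot,"in")
    print("Fmax",stroketo(bot,154,180)); stat(bot,"mid"); print(measure(bot.capture("top")))
    c=bot.capture("scene"); cv2.imwrite("pics/s2.png",cv2.resize(c["pixels"][180:400,220:440],None,fx=2.6,fy=2.6))
E
```

```text
nut [238.06868026 203.25292653] meas (np.float64(-22.5), np.float64(-168.1457209386899), np.float64(555.0))
near t=5.49 F [0.1 0.3 0.4] p [ 0.553 -0.006  0.137]
in t=6.01 F [0.5 0.9 0.5] p [ 0.566 -0.009  0.12 ]
Fmax 1.0956853931093502
mid t=6.97 F [0.6 0.3 0.9] p [ 0.547 -0.035  0.11 ]
(np.float64(1.5), np.float64(-143.39217550104897), np.float64(355.0))
```

Stroke 1 works: the wheel turned to about -143°, tracking the finger to within 1–2°. Continuing.

Run:
```python
from chk import *
from bench import bot
print("Fmax",stroketo(bot,180,226)); print(measure(bot.capture("top")))
def back(a,b):
    go(bot,a,-.021,.008,.05); go(bot,a,-.023,.034); stroketo(bot,a,b,-.026,.15,.034); go(bot,b,-.026,.008,.06)
back(226,152); stat(bot,"in2"); m=measure(bot.capture("top")); print(m)
print("Fmax",stroketo(bot,152,180)); print(measure(bot.capture("top")))
print("Fmax",stroketo(bot,180,226)); print(measure(bot.capture("top")))
go(bot,226,-.021,.008,.05); go(bot,226,-.023,.034); stat(bot,"out")
c=bot.capture("top"); cv2.imwrite("pics/t3.png",cv2.resize(c["pixels"][130:310,230:450],None,fx=3,fy=3)); print(measure(c))
```

```text
Fmax 1.073347758830492
(np.float64(-25.25), np.float64(0.0), np.float64(0.0))
in2 t=12.01 F [ 0.4 -0.4  0.5] p [ 0.567 -0.008  0.12 ]
(np.float64(-25.0), np.float64(0.0), np.float64(0.0))
Fmax 1.2473518273040232
(np.float64(1.5), np.float64(-71.69092676781064), np.float64(404.0))
Fmax 0.9097114459672252
(np.float64(-25.25), np.float64(-25.067741711127166), np.float64(332.0))
out t=15.13 F [ 0.1  0.1 -0.1] p [ 0.526 -0.073  0.132]
(np.float64(-25.25), np.float64(-25.07718599100498), np.float64(319.0))
```

View pics/t3.png

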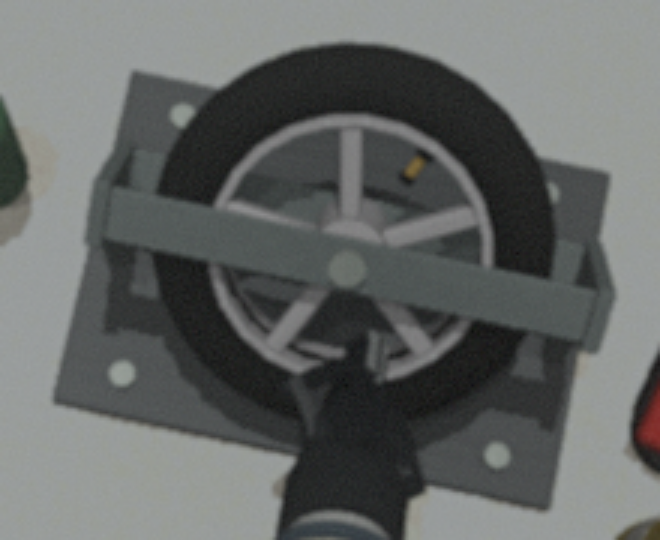

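The picture shows the stem at the upper right, (413,167), about 25° short of the top, and everything else in place. Now the last stroke, stopped slightly short so I can measure from close by.

Run:
```python
from chk import *
from bench import bot
stroketo(bot,226,152,-.026,.15,.034); go(bot,152,-.026,.008,.06)
print("Fmax",stroketo(bot,152,176)); print(measure(bot.capture("top")))
go(bot,176,-.022,.008,.05); go(bot,176,-.026,.034); go(bot,176,-.03,.11); stat(bot,"out")
c=bot.capture("top"); pickle.dump(c,open("t4.pkl","wb")); print("top",measure(c))
w=wcam(bot); pickle.dump(w,open("w4.pkl","wb")); print("wrist",measure(w))
for lab,X in(("nut",C+.049*W[:,2]),("barL",C+.042*W[:,2]+.16*W[:,1]),("barR",C+.042*W[:,2]-.16*W[:,1]),("stem0",C+.011*W[:,2]+.076*W[:,0])): print(lab,proj(w,X).round(1),proj(c,X).round(1))
cv2.imwrite("pics/w4.png",w["pixels"])
cv2.imwrite("pics/t4.png",cv2.resize(c["pixels"][130:310,230:450],None,fx=3.3,fy=3.3))
```

```text
Fmax 0.8026150717235805
(np.float64(-2.75), np.float64(-2.992596749407405), np.float64(289.0))
out t=20.14 F [ 0.2 -0.2  0.9] p [ 0.495 -0.009  0.195]
top (np.float64(-3.0), np.float64(-2.9781120502608402), np.float64(278.0))
wrist (np.float64(-3.0), np.float64(-2.310284957969157), np.float64(582.0))
nut [262.  197.9] [345.5 219. ]
barL [292.  419.1] [263.9 201. ]
barR [ 230.4 -145.7] [427.7 234.4]
stem0 [193.2 186.3] [354.4 175.5]
```

View pics/w4.png

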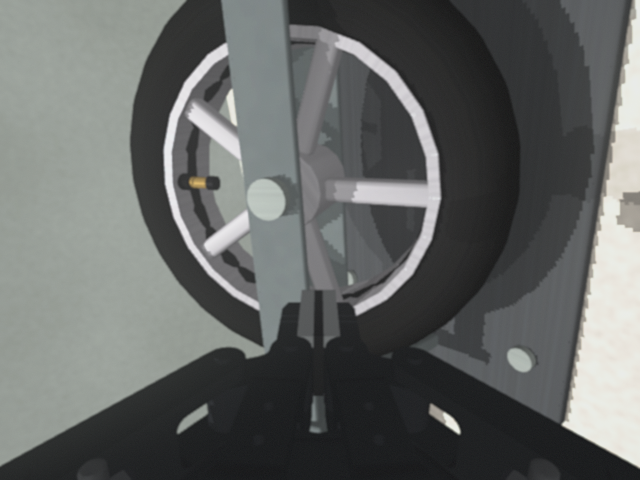

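View pics/t4.png

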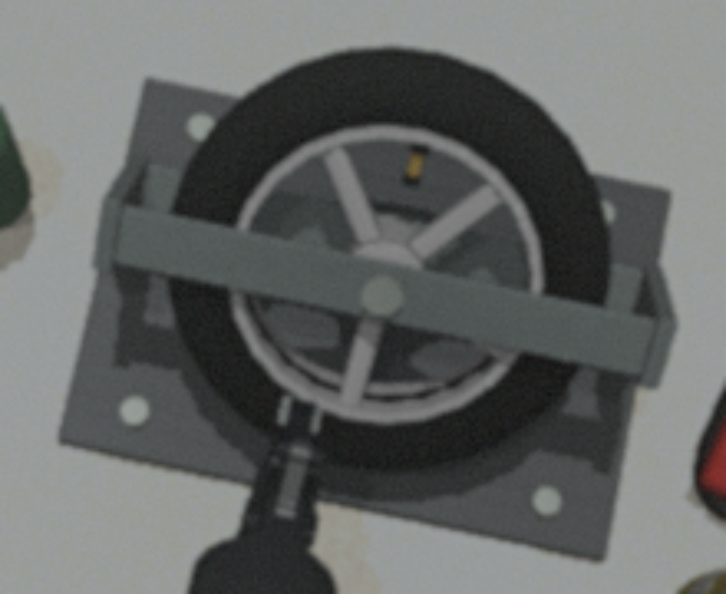

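The stem is about 3° right of the top: (200,183) in the wrist view against a predicted top of (193,186). I'll refine the stand's yaw and centre from the bar edges and nut in both views, then set the final target.

Run:
```python
import h; from h import *
w=pickle.load(open("w4.pkl","rb"));c=pickle.load(open("t4.pkl","rb"))
# line observations: (cam, u offset, two points); point obs: nut
Z=lambda x,y:(x/3.3+230,y/3.3+130)
# bar edges refined as strongest gradients: scan lines near model
def edge(cam,W_,C_,u,v,span=.012,n=61):
    s=np.linspace(-span,span,n); X=C_+.042*W_[:,2]+v*W_[:,1]+(u+s)[:,None]*W_[:,0]
    p=proj(cam,X).astype(np.float32); g=cv2.remap(cam["pixels"],p[:,0],p[:,1],1)[0:,0].astype(float).mean(1) if 0 else cv2.remap(cam["pixels"],p[None,:,0],p[None,:,1],cv2.INTER_LINEAR)[0].astype(float).mean(1)
    d=np.abs(np.gradient(cv2.GaussianBlur(g[:,None],(1,9),2)[:,0])); return d
for name,cam,vs,nut in(("wrist",w,np.r_[-.055:.03:.006],(267,199)),("top",c,np.r_[-.15:.15:.01],Z(382,295))):
    best=None
    for dy in np.radians(np.arange(-4,4.01,.2)):
        W_,C_=wheelT(ST[0],ST[1],ST[2]+dy)
        D=sum(edge(cam,W_,C_,u,v) for u in(.018,-.018) for v in vs if abs(v)>.015)
        if best is None or D.max()>best[0]: best=(D.max(),np.degrees(dy),np.linspace(-12,12,61)[D.argmax()])
    W_,C_=wheelT(*ST); P=onplane(cam,nut,C_+.049*W_[:,2],W_[:,2])
    print(name,"score,dyaw(deg),du(mm)",np.round(best,2),"nut uv mm",np.round(1e3*(W_.T@(P-C_))[:2],1))
```

```text
wrist score,dyaw(deg),du(mm) [147.   -0.4  -3.6] nut uv mm [-3.1  0.6]
top score,dyaw(deg),du(mm) [168.16  -0.6    0.4 ] nut uv mm [-0.7 -0.6]
```

Yaw is off by only about -0.5°, so the stem needs about +2.6°. The final nudge goes to 178.6.

Run:
```python
from chk import *
from bench import bot
go(bot,174,-.026,.034); go(bot,174,-.026,.008,.06); go(bot,174,-.02,.008,.04)
print("F",stroketo(bot,174,178.6,v=.03)); print(measure(bot.capture("top")))
go(bot,178.6,-.022,.008,.05); go(bot,178.6,-.026,.034); go(bot,178.6,-.03,.11); stat(bot,"out")
c=bot.capture("top"); print("top",measure(c)); w=wcam(bot); print("wrist",measure(w))
cv2.imwrite("pics/t5.png",c["pixels"])
```

```text
F 2.431221347362467
(np.float64(-0.5), np.float64(-0.5762532127178331), np.float64(302.0))
out t=23.43 F [-0.2  0.3 -0.3] p [ 0.493 -0.011  0.194]
top (np.float64(-0.75), np.float64(-0.5606602048950261), np.float64(298.0))
wrist (np.float64(-0.5), np.float64(0.17210102950160294), np.float64(600.0))
```

View pics/t5.png

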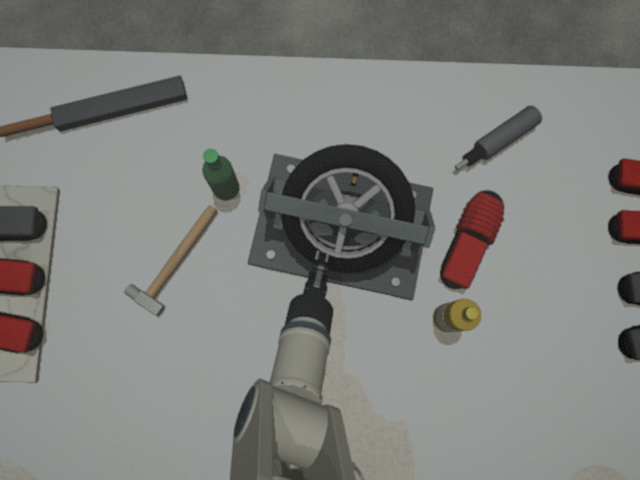

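The stem is at the top, at (354,180), within about 0.5°. The bottle, hammer, clog and can haven't moved, and the robot is clear of everything, so I'm handing it in.

```bash
python3 -c "
from bench import bot
print(bot.sign_off())"
```

```text
the job is handed in; nothing more can be done
None
```

The valve stem now rests at twelve o'clock, within about 1° by the camera measurements. I turned the wheel by pushing only on spokes, left the things around it where they were, and handed the job in at about 23 s on the robot's clock.

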